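# Open the latched slide-top cap case beside the bottle sealer

## Robot

A 7-joint arm with a two-finger parallel gripper is mounted at the origin on the work surface. World frame = base frame: x ahead of the robot, y to its left, z up, the work surface at z = 0. Lengths are in m, angles in rad, forces in N, time in s.
With the tool pointing down it reaches from about 0.4 to 0.85 m from the base axis. Payload 10.4 kg.
Tool frame: the origin (TCP) lies between the finger pads; the fingertips stand 22 mm ahead of it and the grasp point (between the pads) lies 3 mm ahead of it; z points along the fingers, y is the line along which they close (so a half turn about z gives the same grasp; the last joint's range is limited). The gripper opens to 85 mm and grips with 20 to 120 N. Pads are 22 mm wide; open, the fingers measure 114 mm over their backs; the gripper's body (76 mm by 85 mm) begins 54 mm behind the grasp point. The pads swing forward as they close: fully open they stand 13 mm farther back than shut.
Start: joints at [1.263, 0.332, -0.065, 1.46, 0.022, 1.35, -0.088], TCP at [0.176, -0.6, 0.253] pointing down, gripper open.
Joint ranges: [-2.6, 2.6], [-0.5, 2.12], [-1.47, 1.34], [0.16, 2.42], [-1.27, 4.41], [0.06, 2.06], [-2.6, 2.6]. Speed limits (rad/s): [2.22, 2.22, 2.79, 2.79, 3.14, 3.14, 3.14].

## Interface

Orientations are given as a unit quaternion [x, y, z, w].
In Python, from workcell import manip, camera, ticket, boxes_of, outline_of gives the robot as it stands.
- The arm moves only by the tool carry_out, never from a script. Its argument "deltas" is a list of rows, each a list of 5 numbers: the shift along the tool's x, y, z as a fraction of full scale, then the turn about the tool's z as a fraction of full scale, then the opening, from -1 (shut) to 1 (fully open), so that 0 is half open. In form: [[tx, ty, tz, spin, gripper], ...]. A call has 1 to 20 rows; each row is the pose to reach, as a shift and turn from the pose commanded when the call began, along the tool's axes at that moment; what a row does not reach only later rows make up. Full scale, the value 1, is 150 mm for a shift and 30 degrees for a turn. A row lasts 1/8 s, in which the tool goes at most 62.5 mm and 10.7 degrees, less where a joint would pass 70% of its speed; a pose out of reach is approached as far as the arm can. A call with a number of a shift or a turn outside -1 to 1 is refused whole. A call with a gripper value outside its range is refused whole. The fingers move at their own pace and stop on an object; "force" is the grip in N (left out, the last holds). Time passes only in rows, so rows that repeat a pose let the fingers close. It gives the time, the measured TCP pose, the force, the opening and the grip force at its end, in the units of the state.
- manip.get_obs(): the state, without advancing time (a new reading comes with each control period).
- camera(name): name is "scene" or "top"; returns a dict with "img" (420x560x3 uint8, red, green, blue), "depth" (420x560 float32, m along the optical axis (not along the pixel's ray), 0 where there is no reading), "vertical_fov" (degrees; the focal length in pixels is half the picture's height over the tangent of half this angle, whatever the lens; pixels are square), "cx", "cy" (the principal point, pixels), "R" (3x3) and "t" (3): a world point X has camera coordinates R X + t. Camera axes: x right, y down, z forward; pixel columns grow to the right and rows downward; lengths in m; the calibration is good to about 2 mm. A picture is of the moment at which its call begins.
- ticket.hand_in(): hands the job in; it is judged then, once.
Trained networks look in a picture, given as the dict that the camera call returned (one of the last four; its "shot" number tells which), for a name from the list of things; names that differ only in an ending like _2 or _b are one class to them, and where a whole thing is asked for, a point or a joint stands for the part that bears it (a point fixed in the world has none). Each returns a list of dicts, best first, with "conf" (0 to 1); they miss things now and then, are a little off and sometimes report something else, mostly with a low value. They report only what shows in the picture. A call takes as long as a camera call.
- boxes_of(query, picture): "position" ([x, y, z] in m, in world coordinates, good to about 4 mm: the middle of the surface that is visible of it).
- outline_of(query, picture): "region" (420x560 bool, what is visible of it).
The state is a dict: "clock": time; "joint_pos": joint angles; "joint_velocities": joint speeds; "tau": joint torques, N m; "position": TCP position; "ee_rot": TCP orientation; "ft_force": force on the tool from outside, world axes, zero at the start; "torque": the same for the moment, N m; "grip_width": opening from 0.0 (shut) to 1.0 (fully open); "grasp_force": force on a finger pad.
Only numpy, scipy, OpenCV 4.12 (cv2) and the standard library are available. Lean on these libraries where they do the work, as an engineer would, in place of code of your own. Each camera call takes 0.05 s, during which the arm holds its last target. There are 200 camera calls.

## Task

Open the longer of the two slide-top cap cases so that the bottle caps in it can be taken for sealing: press the raised tab on its cover down and, keeping it pressed all the way, slide the cover in one motion towards the tab's ridge until it is fully open. Then let go so that the tab springs back up, and leave the shorter case shut.

Things in the scene. Friction and masses are not known exactly. Their poses are not given: they have to be found in the camera images.
- tab_pad (a point): Press point on the long case's tab: centre of its flat top (42 mm along the case, 46 mm wide), on the surface, 60 mm above the bench. It moves with tab and cover. Its -x axis points level the way the cover opens (roughly to the robot), to the tab's ridge, whose near face is 21 mm off; y across, z up. While shut, the case's middle lies 49 mm from it along -x.
- tab (a joint): Press of the long case's tab, m: 0 up, 0.008 down on its stop; spring 2 N at first, 7 N fully down. Under about 4 mm it locks the cover, shut and again half-way; beyond that the cover is free. Tab: grey block on the cover, 50 x 46 mm, top 10 mm above the cover; on its end edge on the opening side an upright ridge 8 mm thick, 42 wide, 14 high.
- cover (a joint): Slide of the long case's white cover, m: 0 shut, 0.080 fully open at its stop; friction 1.5 N, stays where left; pushed by the tab's ridge or by friction on the tab. Case: low grey box, 190 x 100 mm, 54 high, fixed, left or right of the short one; cover's top 50 mm above the bench, alloy strips on its long sides 4 mm higher; it slides out past the case's end.
- short_cover (a joint): Slide of the cover of the short case, m: 0 shut. That case is 130 mm long, otherwise of the same make with the same kind of tab; it stands beside the long one and must stay shut.

How it is judged:
On the way, in this order (a step that is already met when the one before it is completed fails the run):
1. the tab of the long case is pressed down while its cover is still shut (value of joint tab above 0.0035 m and value of joint cover below 0.012 m), for 0.05 s.
2. the cover slides past half-way with the tab held down (value of joint tab above 0.0025 m and value of joint cover above 0.045 m), for 0.05 s.
At the end, for the whole second after the job is handed in: The long case's cover is fully open (within 12 mm of its end stop), its tab has sprung back up (within 2 mm), and the short case's cover is shut (within 10 mm) (value of joint cover above 0.068 m and value of joint tab below 0.002 m and value of joint short_cover below 0.01 m); the robot touches nothing.
It fails at once if the tab comes up while the cover is part-way (15 to 62 mm open) (value of joint tab below 0.0015 m and value of joint cover between 0.015 and 0.062 m).
It fails at once if the short case's cover is slid open by more than 10 mm (value of joint short_cover above 0.01 m).
It also fails if it takes over 29 s, if anything falls off the work surface, if the arm or the gripper's body presses on something with over 40 N, if the wrist force passes 120 N, or if a joint passes its speed limit or range.

## Working session

There is one attempt and no reset: what is moved stays moved. The work goes in short steps, Python scripts to look and compute and a tool call to move; the robot and the scene stay as the last step left them, time stands still between calls to the robot, and variables do not carry over. Pictures are saved under pics/ and viewed, at most 10 in all, crops included, and the job is handed in when it is done.

Besides the shell and the picture viewer there is one more tool, called after "Request:" as name(argument=value, ...) on one line, values as JSON. carry_out: Moves the arm, as the interface text tells. Its arguments: {"type":"object","properties":{"deltas":{"type":"array","items":{"type":"array","items":{"type":"number"}}},"force":{"type":"number"}},"required":["deltas"]}

```bash
mkdir -p pics
cat > h.py <<'E'
import numpy as np, cv2
from workcell import manip, camera, ticket, boxes_of, outline_of
def cloud(c):
    d=c["depth"]; h,w=d.shape; f=h/2/np.tan(np.radians(c["vertical_fov"])/2)
    v,u=np.mgrid[:h,:w]; P=np.stack([(u-c["cx"])*d/f,(v-c["cy"])*d/f,d],-1)
    return (P-c["t"])@c["R"]
E
python3 - <<'E'
from h import *
ims=[]
for n in("scene","top"):
    c=camera(n); ims.append(c["img"]); W=cloud(c)
    for q in("tab_pad","tab","cover","short_cover"):
        for b in boxes_of(q,c)[:3]: print(n,q,round(b["conf"],2),np.round(b["position"],3))
    for q in("tab","cover","short_cover"):
        for o in outline_of(q,c)[:2]:
            m=o["region"]&(c["depth"]>0); p=W[m]; r=cv2.minAreaRect(p[:,:2].astype(np.float32)*1000)
            ys,xs=np.nonzero(o["region"]); print(n,q,round(o["conf"],2),m.sum(),np.round(np.median(p,0),3),r,"px",xs.mean(),ys.mean())
    cv2.imwrite(f"pics/{n}.png",c["img"][:,:,::-1])
o=manip.get_obs();print(o["clock"],o["position"],o["ee_rot"],o["grip_width"])
E
```

```text
scene tab_pad 0.93 [ 0.561 -0.147  0.064]
scene tab 0.72 [ 0.563 -0.143  0.06 ]
scene cover 0.7 [ 0.536 -0.14   0.051]
scene short_cover 0.86 [0.498 0.132 0.047]
scene tab 0.64 1319 [ 0.559 -0.145  0.061] ((550.7664794921875, -134.7162628173828), (57.95038986206055, 72.97679901123047), 80.43400573730469) px 238.95553880934438 287.1785983421251
scene cover 0.69 4533 [ 0.536 -0.139  0.051] ((483.6924743652344, -123.7623062133789), (101.05398559570312, 250.96775817871094), 72.40156555175781) px 222.86282699494393 278.8942624752693
scene short_cover 0.91 1216 [0.494 0.128 0.052] ((487.06170654296875, 134.91140747070312), (121.45606231689453, 81.13394927978516), 10.583581924438477) px 301.6541291905151 193.24529844644317
top tab_pad 0.69 [ 0.566 -0.139  0.062]
top cover 0.55 [ 0.515 -0.134  0.05 ]
top short_cover 0.86 [0.49  0.134 0.05 ]
top tab 0.7 917 [ 0.563 -0.138  0.061] ((563.0533447265625, -139.9072265625), (48.300193786621094, 50.24323654174805), 82.30525970458984) px 361.89021739130436 214.3913043478261
top cover 0.91 5694 [ 0.516 -0.131  0.051] ((517.1246337890625, -131.5191192626953), (80.48295593261719, 183.19613647460938), 81.0542221069336) px 356.6701085054253 244.26338816940847
top short_cover 0.86 3764 [0.49  0.135 0.052] ((490.74676513671875, 136.21505737304688), (121.91815185546875, 78.39216613769531), 8.740711212158203) px 186.93458686440678 257.896186440678
0.8 [ 0.17564474 -0.59984562  0.25333686] [9.89877746e-01 1.41922672e-01 2.88481427e-05 5.10486255e-05] 1.0021753385496246
```

View pics/scene.png

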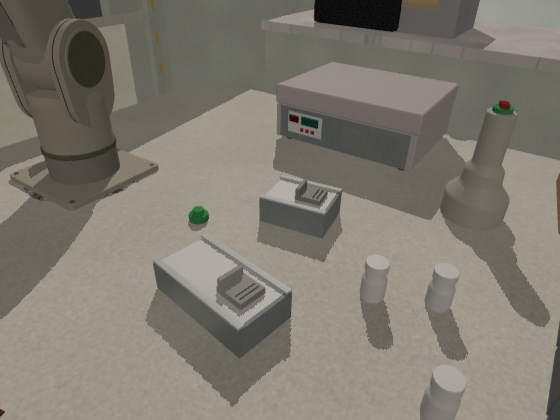

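View pics/top.png

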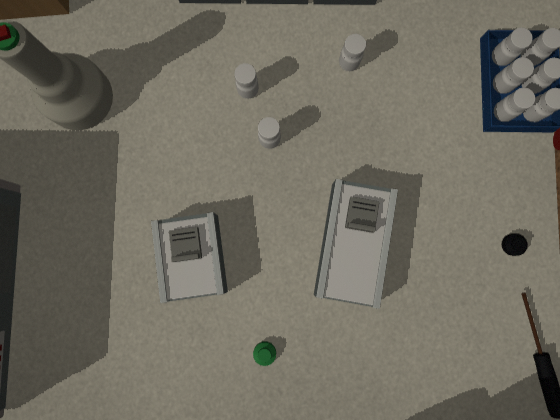

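The scene view shows the long case at (222,290) with its tab at (240,288). The ridge is on the robot side at (230,278), and the short case is at (300,203). In the top view the long tab is at (363,213) and the case centre at (356,244). The measurements agree: pad at about (0.566, -0.139, 0.061), axis yaw about -8.5°. I'll move there with the gripper closed.

Request:
carry_out(deltas=[[0.28, -0.19, 0, 0, -1], [0.56, -0.37, 0, 0, -1], [0.83, -0.56, 0, 0, -1]])

```text
clock: 1.18
position: [0.2725, -0.4829, 0.2534]
ee_rot: [0.99, 0.142, 0.0, 0.0]
ft_force: [0.5, 0.6, 0.3]
grip_width: 0.373
grasp_force: 0.0
```

Request:
carry_out(deltas=[[0.28, -0.19, 0, 0, -1], [0.56, -0.37, 0, 0, -1], [0.83, -0.56, 0, 0, -1]])

```text
clock: 1.55
position: [0.3684, -0.3673, 0.2536]
ee_rot: [0.99, 0.142, 0.0, 0.0]
ft_force: [0.7, 0.5, -0.6]
grip_width: -0.003
grasp_force: 0.0
```

Request:
carry_out(deltas=[[0.28, -0.19, 0, 0, -1], [0.56, -0.37, 0, 0, -1], [0.83, -0.56, 0, 0, -1]])

```text
clock: 1.92
position: [0.4642, -0.2518, 0.2536]
ee_rot: [0.99, 0.142, 0.0, 0.0]
ft_force: [0.6, -0.4, -0.1]
grip_width: 0.004
grasp_force: 0.0
```

Request:
carry_out(deltas=[[0.28, -0.19, 0.2, 0.28, -1], [0.56, -0.37, 0.4, 0.56, -1], [0.83, -0.56, 0.6, 0.83, -1], [0.83, -0.56, 0.6, 0.83, -1], [0.83, -0.56, 0.6, 0.83, -1]])

```text
clock: 2.55
position: [0.5591, -0.138, 0.1635]
ee_rot: [0.997, -0.074, -0.0, 0.0]
ft_force: [-0.4, -0.9, -0.1]
grip_width: -0.001
grasp_force: 0.0
```

Run:
```python
from h import *
o=manip.get_obs();print(o["clock"],o["position"],o["ee_rot"],o["ft_force"],o["grip_width"])
c=camera("scene");cv2.imwrite("pics/s2.png",cv2.resize(c["img"][150:350,130:360,::-1],None,fx=3,fy=3))
for b in boxes_of("tab_pad",c)[:2]: print(b["conf"],b["position"])
W=cloud(c)
for o in outline_of("cover",c)[:1]:
    m=o["region"]&(c["depth"]>0);print(cv2.minAreaRect(W[m][:,:2].astype(np.float32)*1000))
```

```text
2.55 [ 0.55909563 -0.13800175  0.16346645] [ 9.97231928e-01 -7.43533837e-02 -3.34686869e-05  2.35844938e-04] [-0.38955239 -0.8683167  -0.05971618] -0.0014262655514743646
0.58 [0.5628, -0.1445, 0.0643]
((486.6038818359375, -127.59447479248047), (89.1582260131836, 243.6356201171875), 77.68805694580078)
```

View pics/s2.png

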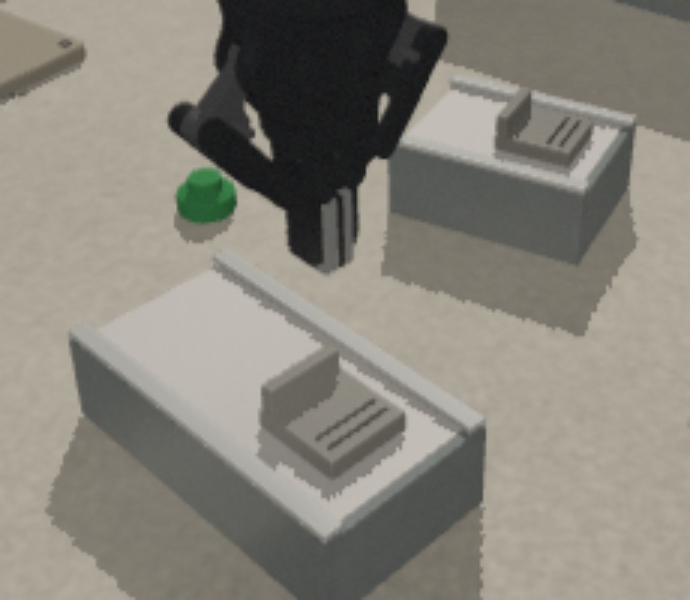

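The fingers are shut and above the tab. The ridge is at crop (300,385) and the pad at (345,420). I'll shift 4 mm away from the ridge and come down close.

Request:
carry_out(deltas=[[0.03, 0.017, 0.2, 0, -1], [0.03, 0.017, 0.4, 0, -1], [0.03, 0.017, 0.46, 0, -1], [0.03, 0.017, 0.5, 0, -1], [0.03, 0.017, 0.5, 0, -1]])

```text
clock: 3.32
position: [0.5636, -0.1409, 0.0891]
ee_rot: [0.997, -0.075, 0.001, 0.0]
ft_force: [0.4, -1.3, 0.2]
grip_width: 0.001
grasp_force: 0.0
```

Run:
```python
from h import *
o=manip.get_obs();print(o["clock"],o["position"],o["ft_force"])
c=camera("scene");cv2.imwrite("pics/s3.png",cv2.resize(c["img"][200:350,150:330,::-1],None,fx=4,fy=4,interpolation=2))
```

```text
3.325 [ 0.56357013 -0.14090738  0.08905815] [ 0.41414299 -1.26543497  0.19465436]
```

View pics/s3.png

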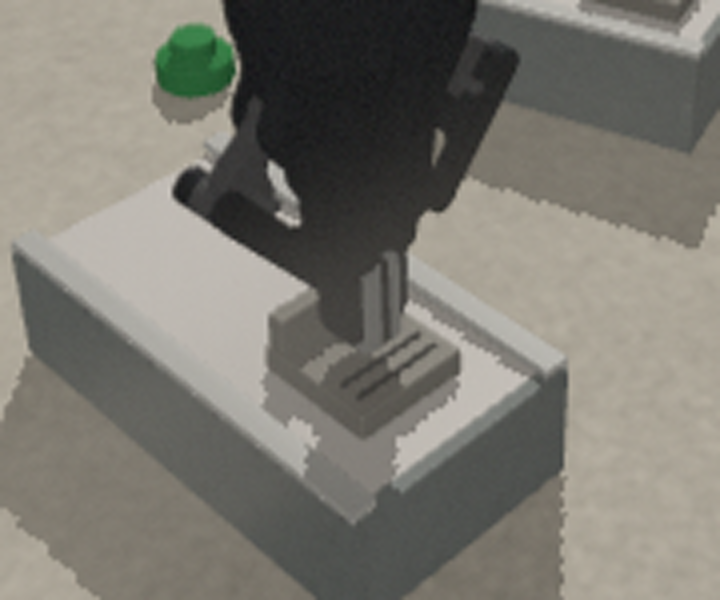

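The fingers are behind the ridge and a few mm over the pad, at crop (380,340). I'll press gently.

Request:
carry_out(deltas=[[0, 0, 0.03, 0, -1], [0, 0, 0.05, 0, -1], [0, 0, 0.065, 0, -1], [0, 0, 0.08, 0, -1], [0, 0, 0.08, 0, -1], [0, 0, 0.08, 0, -1]])

```text
clock: 4.12
position: [0.5635, -0.1407, 0.0766]
ee_rot: [0.997, -0.075, 0.0, 0.0]
ft_force: [-0.5, 0.2, 4.9]
grip_width: 0.004
grasp_force: 2.5
```

Request:
carry_out(deltas=[[0, 0, 0.012, 0, -1], [0, 0, 0.018, 0, -1], [0, 0, 0.018, 0, -1]])

```text
clock: 4.5
position: [0.5635, -0.1407, 0.0741]
ee_rot: [0.997, -0.075, 0.0, 0.0]
ft_force: [-0.6, -0.2, 5.9]
grip_width: 0.001
grasp_force: 3.3
```

Request:
carry_out(deltas=[[-0.03, 0, 0.003, 0, -1], [-0.07, 0, 0.003, 0, -1], [-0.12, 0, 0.003, 0, -1], [-0.17, 0, 0.003, 0, -1], [-0.22, 0, 0.003, 0, -1], [-0.27, 0, 0.003, 0, -1], [-0.32, 0, 0.003, 0, -1], [-0.37, 0, 0.003, 0, -1], [-0.42, 0, 0.003, 0, -1], [-0.46, 0, 0.003, 0, -1], [-0.5, 0, 0.003, 0, -1], [-0.52, 0, 0.003, 0, -1], [-0.53, 0, 0.003, 0, -1], [-0.53, 0, 0.003, 0, -1]])

```text
clock: 6.25
position: [0.4857, -0.1281, 0.074]
ee_rot: [0.997, -0.075, 0.001, -0.0]
ft_force: [0.3, 2.9, 8.0]
grip_width: 0.001
grasp_force: 4.0
```

Run:
```python
from h import *
o=manip.get_obs();print(o["clock"],o["position"],o["ft_force"])
c=camera("scene");cv2.imwrite("pics/s4.png",cv2.resize(c["img"][200:350,130:310,::-1],None,fx=4,fy=4,interpolation=2))
```

```text
6.25 [ 0.48569391 -0.12813895  0.07402256] [0.26874125 2.90237639 8.03838522]
```

View pics/s4.png

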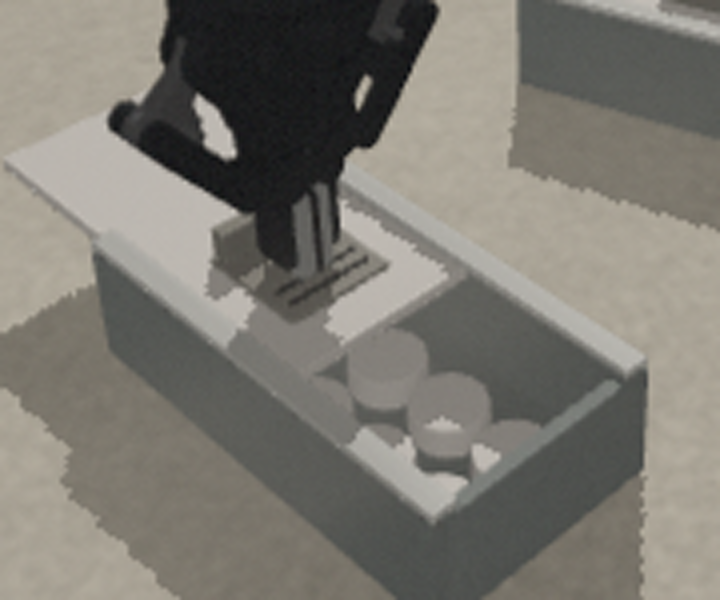

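The cover, whose edge is at crop (400,320), has moved out most of the way with the tab held down. I'll keep going to the stop.

Request:
carry_out(deltas=[[-0.02, 0, 0, 0, -1], [-0.04, 0, 0, 0, -1], [-0.06, 0, 0, 0, -1], [-0.07, 0, 0, 0, -1], [-0.07, 0, 0, 0, -1]])

```text
clock: 6.92
position: [0.4767, -0.1275, 0.0747]
ee_rot: [0.997, -0.075, 0.003, 0.0]
ft_force: [5.7, 0.3, 6.4]
grip_width: -0.001
grasp_force: 4.8
```

Request:
carry_out(deltas=[[0.01, 0, -0.06, 0, -1], [0.01, 0, -0.2, 0, -1], [0.01, 0, -0.5, 0, -1], [0.01, 0, -0.8, 0, -1], [0.01, 0, -0.8, 0, -1]])

```text
clock: 7.55
position: [0.4771, -0.1277, 0.1963]
ee_rot: [0.997, -0.075, 0.002, 0.001]
ft_force: [-1.0, -0.2, -1.5]
grip_width: 0.003
grasp_force: 0.0
```

Run:
```python
from h import *
o=manip.get_obs();print(o["clock"],o["position"],o["ft_force"])
c=camera("scene");cv2.imwrite("pics/s5.png",cv2.resize(c["img"][170:350,110:330,::-1],None,fx=3,fy=3,interpolation=2))
for b in boxes_of("tab_pad",c)[:2]: print(b["conf"],b["position"])
```

```text
7.55 [ 0.47711126 -0.12769205  0.19627123] [-0.95866166 -0.20007103 -1.47710807]
0.84 [0.4837, -0.1318, 0.0629]
```

View pics/s5.png

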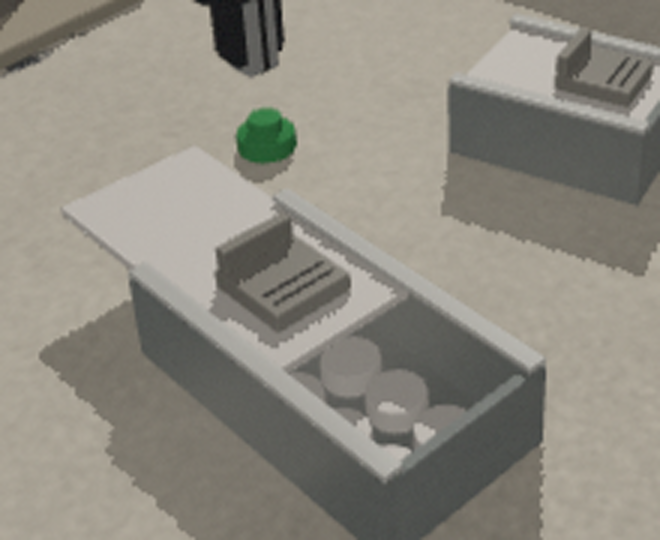

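The pad, at crop (300,280), moved about 79 mm by the same camera. The tab is up, the short case is shut and the gripper is clear.

```bash
python3 -c "
from h import *
print(ticket.hand_in())"
```

```text
the job is handed in; nothing more can be done
None
```

The long case is open: the cover slid about 79 of its 80 mm and met its stop, the tab is back up, the short case is still shut, and the job was handed in with no verdict returned.

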